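# Switch on the blue lantern

### The arm

A 7-joint arm with a two-finger parallel gripper is mounted at the origin on a cart in front of the work surface, level with it; the furniture and walls round the work are solid. World frame = base frame: x ahead of the robot, y to its left, z up, the work surface at z = 0. Lengths are in m, angles in rad, forces in N, time in s.
With the tool pointing down it reaches from about 0.425 to 1.025 m from the base axis. Payload 9.4 kg.
Tool frame: the origin (TCP) lies midway between the tips of the shut fingers; the grasp point (between the pads) lies 19 mm behind it (robot.grip_point_offset is the distance from the TCP to the grasp point, in m); z points along the fingers, y is the direction in which the jaws open and shut (so a half turn about z gives the same grasp; the last joint's range is limited). The gripper opens to 85 mm and grips with 20 to 120 N. Pads are 22 mm wide; open, the fingers measure 114 mm over their backs; the gripper's body (76 mm by 85 mm) begins 54 mm behind the grasp point. The pads swing forward as they close: fully open they stand 13 mm farther back than shut.
Start: joints at [-1.207, 0.599, -0.003, 1.599, 0.002, 0.943, -0.08], TCP at [0.309, 0.656, 0.231] pointing down, gripper open.
Joint ranges: [-2.57, 2.57], [-0.35, 1.97], [-1.29, 1.29], [0.11, 2.56], [-1.05, 4.19], [0.11, 1.86], [-2.63, 2.63]. Speed limits (rad/s): [2.22, 2.22, 3.01, 3.01, 3.14, 3.14, 3.14].

### API

Orientations are given as a unit quaternion [w, x, y, z].
In Python, from bench import robot, cams, nets gives the robot as it stands.
- The arm moves only by the tool play_rows, never from a script. Its argument "commands" is one flat list of numbers, 7 for each row, row after row: the finger opening in m, from 0 to 0.0854, then the shift along the tool's x, y, z in m, then the turn, a rotation vector about the tool's x, y, z in rad. A call has 1 to 8 rows; each row is the pose to reach, as a shift and turn from the pose commanded when the call began, along the tool's axes at that moment; what a row does not reach only later rows make up. A row lasts 1/10 s, in which the tool goes at most 50 mm and 8.59 degrees, less where a joint would pass 70% of its speed; a pose out of reach is approached as far as the arm can. A call with a gripper value outside its range is refused whole. The fingers move at their own pace and stop on an object; "grip_force" is the grip in N (left out, the last holds). Time passes only in rows, so rows that repeat a pose let the fingers close. It gives the time, the measured TCP pose, the force and the opening at its end, in the units of the state.
- robot.get_state(): the state, without advancing time (a new reading comes with each control period).
- cams.grab_frame(name): name is "scene" or "side" or "wrist"; returns a dict with "img" (420x560x3 uint8, blue, green, red), "intrinsics" (3x3 intrinsics, pixels), "k1" (the pictures are not rectified: a ray, as slopes to the right and down, at radius r is drawn at 1 + k1 r^2 times it, then the intrinsics apply), "eye" and "attitude" of the camera in the world. Camera axes: x right, y up, looking along -z (the intrinsics and any distortion apply to the point x, -y, -z); pixel columns grow to the right and rows downward; lengths in m; the calibration is good to about 2 mm. A picture is of the moment at which its call begins. There is no depth.
- robot.sign_off(): hands the job in, once; it reports no verdict.
Trained networks look in the newest picture that a camera, given by its name, has taken for a name from the list of things; names that differ only in an ending like _2 or _b are one class to them, and where a whole thing is asked for, a point or a joint stands for the part that bears it (a point fixed in the world has none). Each returns a list of dicts, best first, with "confidence" (0 to 1); they miss things now and then, are a little off and sometimes report something else, mostly with a low value. They report only what shows in the picture. A call takes as long as a camera call.
- nets.masks_of(camera, target): "region" (420x560 bool, what is visible of it) and "rect" ([centre column, centre row, width, height] in pixels, round what is visible of it).
The state is a dict: "time_s": time; "q": joint angles; "qvel": joint speeds; "tau": joint torques, N m; "position": TCP position; "tcp_rot": TCP orientation; "wrist_force": force on the tool from outside, world axes, zero at the start; "moment": the same for the moment, N m; "opening": opening from 0.0 (shut) to 1.0 (fully open).
Only numpy, scipy, OpenCV 4.12 (cv2) and the standard library are available. Lean on these libraries where they do the work, as an engineer would, in place of code of your own. Each camera call takes 0.05 s, during which the arm holds its last target. There are 200 camera calls.

### The job

Two battery lanterns stand on the kitchen work table. Switch on the blue one for the evening's work: with a fingertip in its recessed slot, slide the orange switch ridge all the way towards the green dot, then let go. Leave the white lantern switched off.

Things in the scene. Friction and masses are not known exactly. Their poses are not given: they have to be found in the camera images.
- lantern_blue: Blue-shelled block 120 mm long (its x), 56 wide, 66 high, fixed to the table. Origin: centre of the underside, z up. In its top, centred, a slot 92 mm long along x, 34 wide, 9 deep. In the slot an orange switch ridge, 10 mm thick along x, 24 wide, top flush with the lantern's top. Green dot on top beyond the slot's +x end: ON; red dot at the -x end: OFF. Frosted band round the sides.
- lantern_blue_switch (a joint): Blue lantern's slide switch, m along the lantern's +x. 0 = off: ridge centre 11 mm to the -x (red) side of the lantern's middle; 0.022 = fully on: 11 mm to the +x (green) side, at a stop. When off, about 30 mm of slot behind the ridge (red side) is empty, for shut fingertips to enter. About 1.5 N of friction, no spring: it stays where left.
- lantern_white: White-shelled lantern, otherwise the same build, size, slot and origin as the blue one, also fixed to the table. It is the wrong one and must stay off.
- lantern_white_switch (a joint): White lantern's slide switch, with the same values as the blue one's: 0 = off, 0.022 m = fully on. To be left off.

How it is judged:
At the end, for the whole second after the job is handed in: The blue lantern's switch is on (at least 15 of its 22 mm towards the green dot) and at rest; the white lantern's switch is still off (under 8 mm) (value of joint lantern_blue_switch above 0.015 m and velocity of joint lantern_blue_switch below 0.01 m/s and value of joint lantern_white_switch below 0.008 m); the robot touches nothing.
It fails at once if the white lantern's switch is moved 8 mm or more (value of joint lantern_white_switch above 0.008 m).
It also fails if it takes over 32 s, if anything falls off the work surface, if the arm or the gripper's body presses on something with over 40 N, if the wrist force passes 120 N, or if a joint passes its speed limit or range.

## Working session

There is one attempt and no reset: what is moved stays moved. The work goes in short steps, Python scripts to look and compute and a tool call to move; the robot and the scene stay as the last step left them, time stands still between calls to the robot, and variables do not carry over. Pictures are saved under pics/ and viewed, about 8 in all and at most 12, crops included, and the job is handed in when it is done.

Besides the shell and the picture viewer there is one more tool, called after ">>>" in YAML: its name, and indented under it one key for each argument. play_rows: Moves the arm, as the interface text tells. Its arguments: {"type":"object","properties":{"commands":{"type":"array","items":{"type":"number"}},"grip_force":{"type":"number"}},"required":["commands"]}

```bash
mkdir -p pics; ls; cat > h.py <<'E'
import numpy as np, cv2
from bench import robot, cams, nets
from scipy.spatial.transform import Rotation as R
def rot(a):
    a=np.array(a,float)
    return a if a.shape==(3,3) else R.from_quat(a[[1,2,3,0]]).as_matrix()
def ray(f,px):
    K=np.array(f["intrinsics"]);k=f["k1"]
    d=cv2.undistortPoints(np.array([[px]],float),K,np.array([k,0,0,0,0.]))[0,0]
    return rot(f["attitude"])@np.array([d[0],-d[1],-1])
def onz(f,px,z):
    d=ray(f,px);e=np.array(f["eye"]);return e+d*(z-e[2])/d[2]
def proj(f,P):
    p=rot(f["attitude"]).T@(np.array(P)-f["eye"]);s=np.array([p[0],-p[1]])/-p[2]
    s=s*(1+f["k1"]*(s@s));return (np.array(f["intrinsics"])@[*s,1])[:2]
E
python3 - <<'E'
from h import *
print(robot.get_state())
ims=[]
for c in ["scene","side"]:
    f=cams.grab_frame(c);cv2.imwrite(f"pics/{c}0.png",f["img"]);print(c,f["eye"],f["attitude"],f["k1"],f["intrinsics"])
    for t in ["lantern_blue","lantern_white","lantern_blue_switch","lantern_white_switch"]:
        for m in nets.masks_of(c,t)[:2]: print(c,t,m["confidence"],np.round(m["rect"],1),np.round(onz(f,m["rect"][:2],.066),3))
E
```

```text
pics
{'time_s': 0.0, 'q': array([-1.20671277,  0.60018206, -0.00252367,  1.60014972,  0.00180684,
        0.94292845, -0.07980716]), 'qvel': array([-8.13199845e-04, -1.18210271e-03, -2.83234819e-03, -5.87411629e-04,
       -4.67252514e-05, -7.49237119e-04, -2.91640548e-04]), 'tau': array([ 5.03543597e-04, -7.76438427e+01,  1.56522732e+00, -2.57986879e+01,
        1.23563939e-02,  9.34337731e-03, -4.34839961e-06]), 'position': array([0.30913818, 0.65524086, 0.23036904]), 'tcp_rot': array([-9.92702402e-05,  2.18592725e-01,  9.75815826e-01, -8.26924860e-04]), 'wrist_force': array([0.84249933, 0.20427478, 0.4814471 ]), 'moment': array([-0.04236194,  0.00203367, -0.03642638]), 'opening': 0.9980543231894379}
scene [0.00520276 0.66963583 0.66350358] [-0.40763421 -0.1558461   0.32684068  0.83828486] -0.09430274889370699 [[535.31214823   0.         280.94017399]
 [  0.         535.31214823 206.09526801]
 [  0.           0.           1.        ]]
scene lantern_blue 0.6 [220.1 201.9  75.1  57.9] [0.496 0.396 0.066]
scene lantern_white 0.73 [348.4 222.1  86.4  59. ] [0.346 0.27  0.066]
scene lantern_blue_switch 0.46 [214.3 189.9  17.2  14.1] [0.523 0.389 0.066]
scene lantern_white_switch 0.53 [342.4 214.6  20.4  18.5] [0.363 0.267 0.066]
side [ 0.09374707 -0.32720023  0.42739949] [ 0.82465501  0.50667685 -0.13036413 -0.21500671] 0.007615921708961807 [[476.17719109   0.         269.74852442]
 [  0.         476.17719109 208.966732  ]
 [  0.           0.           1.        ]]
side lantern_blue 0.72 [289.9 198.7  31.2  56.7] [0.489 0.313 0.066]
side lantern_white 0.56 [241.3 249.   44.2  74. ] [0.342 0.204 0.066]
side lantern_blue_switch 0.55 [287.  183.9  14.3   6.2] [0.518 0.37  0.066]
side lantern_white_switch 0.53 [242.3 233.4  19.   15.1] [0.363 0.244 0.066]
```

View pics/scene0.png

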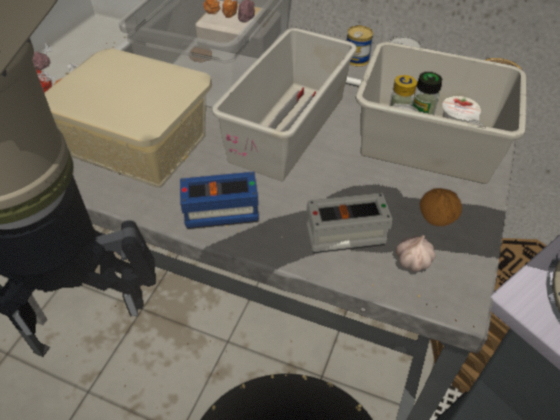

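View pics/side0.png

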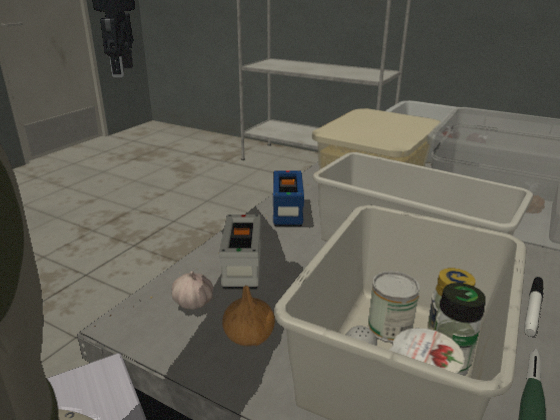

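```bash
python3 - <<'E'
from h import *
a=cv2.imread("pics/scene0.png")[160:240,165:275];b=cv2.imread("pics/side0.png")[160:240,240:350]
z=lambda i:cv2.resize(i,None,fx=7,fy=7,interpolation=cv2.INTER_CUBIC)[:, :]
o=np.vstack([cv2.resize(a[5:75],(660,300*660//660+0)) if 0 else cv2.resize(a[5:55],(660,300),interpolation=cv2.INTER_CUBIC),cv2.resize(b[5:55],(660,300),interpolation=cv2.INTER_CUBIC)])
cv2.imwrite("pics/crop.png",o)
E
```

```text
(no output)
```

View pics/crop.png

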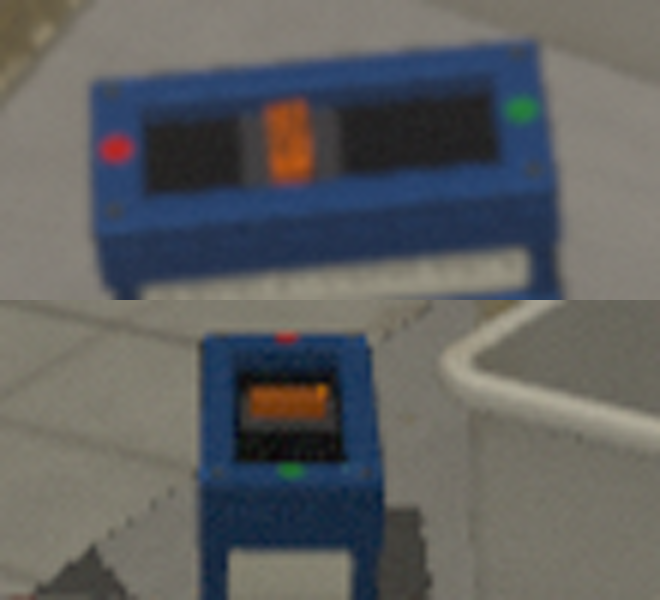

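```bash
cat > fit.py <<'E'
from h import *
from scipy.optimize import least_squares
F={c:cams.grab_frame(c) for c in ["scene","side"]}
O={"scene":((165,165),[(-60,28,92,80),(60,28,537,40),(60,-28,553,195),(-60,-28,97,235),(-53,0,117,150),(53,0,521,109),(-46,17,142,108),(46,17,492,77)]),
"side":((240,165),[(-60,-28,203,37),(-60,28,366,37),(60,-28,200,175),(60,28,381,175),(-53,0,287,38),(53,0,291,171)])}
def res(p,cs):
    c,s=np.cos(p[2]),np.sin(p[2]);r=[]
    for n in cs:
        o,L=O[n]
        for x,y,u,v in L:
            x,y=x/1e3,y/1e3
            r+=list(proj(F[n],[p[0]+c*x-s*y,p[1]+s*x+c*y,.066])-np.array([(u+.5)/6-.5+o[0],(v+.5)/6-.5+o[1]]))
    return np.array(r)
for cs in (["scene"],["side"],["scene","side"]):
    q=least_squares(res,[.51,.38,-1.6],args=(cs,),x_scale=[.01,.01,.1]);print(cs,np.round(q.x,4),np.degrees(q.x[2]),np.round(q.fun,1))
p=q.x
X=onz(F["scene"],[(289.5)/6-.5+165,(140.5)/6-.5+165],.066);c,s=np.cos(p[2]),np.sin(p[2]);d=X[:2]-p[:2];print("ridge",c*d[0]+s*d[1],-s*d[0]+c*d[1])
st=robot.get_state();print(rot(st["tcp_rot"]),st["time_s"])
E
python3 fit.py
```

```text
['scene'] [ 0.5251  0.3813 -2.1068] -120.71115583301945 [-0.4  0.1  0.3  0.1  1.2 -0.7 -1.2 -0.1 -0.1  0.5  0.3  1.2  0.1 -0.6
 -0.3 -0.6]
['side'] [ 0.525   0.3797 -2.0976] -120.18246119807036 [-0.3 -1.5  0.5 -1.3 -0.6  1.   0.7  1.2 -0.3 -0.2 -0.1  0.1]
['scene', 'side'] [ 0.5253  0.381  -2.1019] -120.4294744358365 [-0.5  0.   0.3 -0.3  1.3 -1.1 -1.  -0.2  0.   0.4  0.3  0.9  0.1 -0.6
 -0.3 -0.9 -0.3 -1.7  0.4 -1.6 -0.9  0.7  0.3  0.9 -0.3 -0.5 -0.4 -0.2]
ridge -0.008383780102999928 -0.0013506589469013527
[[-9.04445005e-01  4.26590227e-01  1.04244292e-04]
 [ 4.26590231e-01  9.04445009e-01  2.51852052e-05]
 [-8.35394671e-05  6.72482296e-05 -9.99999994e-01]] 0.6
```

>>> play_rows:
  commands: [0,-0.315,-0.124,0.03,0,0,-1.48,0,-0.315,-0.124,0.03,0,0,-1.48,0,-0.315,-0.124,0.03,0,0,-1.48,0,-0.315,-0.124,0.03,0,0,-1.48,0,-0.315,-0.124,0.03,0,0,-1.48,0,-0.315,-0.124,0.03,0,0,-1.48,0,-0.315,-0.124,0.03,0,0,-1.48,0,-0.315,-0.124,0.03,0,0,-1.48]

```text
time_s: 1.4
position: [0.5469, 0.4019, 0.2004]
tcp_rot: [0.0, -0.369, 0.929, -0.002]
wrist_force: [0.6, -0.2, -0.3]
opening: 0.005
```

```bash
cat > go.py <<'E'
from h import *
import sys
def go(P,yaw):
    s=robot.get_state();Rm=rot(s["tcp_rot"]);yaw=np.radians(yaw)
    T=np.array([[np.cos(yaw),np.sin(yaw),0],[np.sin(yaw),-np.cos(yaw),0],[0,0,-1]])
    print("t",s["time_s"],"pos",np.round(s["position"],4),"F",np.round(s["wrist_force"],1),"q",np.round(s["q"],2))
    print("tool shift",np.round(Rm.T@(np.array(P)-s["position"]),4),"turn",np.round(R.from_matrix(Rm.T@T).as_rotvec(),4))
if __name__=="__main__":
    L=np.array([.5252,.3807]);a=float(sys.argv[3]) if len(sys.argv)>3 else -120.4
    u=np.array([np.cos(np.radians(a)),np.sin(np.radians(a))]);p=L+float(sys.argv[1])*u
    go([*p,float(sys.argv[2])],a)
E
python3 go.py -0.031 0.16
python3 - <<'E'
from h import *
f=cams.grab_frame("scene")
# box height check: bottom corner on z=0, then height of point above it
for b,t in (((160,187),(155,140)),((271,177),(290,110))):
    B=onz(f,b,0);print(B,[ (z,np.round(proj(f,[B[0],B[1],z]))) for z in (.06,.09,.12,.15)])
E
```

```text
t 1.4 pos [0.5469 0.4019 0.2004] F [ 0.6 -0.2 -0.3] q [-0.51  0.59 -0.33  1.73  0.25  0.86  1.38]
tool shift [0.0006 0.0083 0.0404] turn [-0.0041 -0.0021 -0.2844]
[0.64495777 0.42931329 0.        ] [(0.06, array([154., 162.])), (0.09, array([151., 148.])), (0.12, array([148., 134.])), (0.15, array([145., 119.]))]
[0.54540375 0.26177698 0.        ] [(0.06, array([271., 152.])), (0.09, array([271., 138.])), (0.12, array([270., 124.])), (0.15, array([270., 109.]))]
```

>>> play_rows:
  commands: [0,0,0.008,0.03,-0.004,-0.002,-0.284,0,0,0.008,0.03,-0.004,-0.002,-0.284,0,0,0.008,0.03,-0.004,-0.002,-0.284,0,0,0.008,0.03,-0.004,-0.002,-0.284]

```text
time_s: 1.85
position: [0.5357, 0.4157, 0.1717]
tcp_rot: [0.0, -0.496, 0.868, 0.003]
wrist_force: [0.2, -0.3, -0.1]
opening: -0.001
```

```bash
python3 go.py -0.031 0.16
python3 - <<'E'
from h import *
f=cams.grab_frame("wrist");im=f["img"].copy();cv2.imwrite("pics/wraw.png",im)
c,s=np.cos(np.radians(-120.4)),np.sin(np.radians(-120.4))
for x,y,z in [(-60,28,66),(60,28,66),(60,-28,66),(-60,-28,66),(-46,17,66),(46,17,66),(46,-17,66),(-46,-17,66),(-16,12,66),(-16,-12,66),(-6,12,66),(-6,-12,66)]:
    x,y,z=x/1e3,y/1e3,z/1e3
    p=proj(f,[.5252+c*x-s*y,.3807+s*x+c*y,z]);cv2.circle(im,tuple(int(round(v)) for v in p),2,(255,0,255),-1)
print(f["eye"],nets.masks_of("wrist","lantern_blue_switch")[:1] and nets.masks_of("wrist","lantern_blue_switch")[0]["rect"])
cv2.imwrite("pics/w1.png",im)
E
```

```text
t 1.85 pos [0.5357 0.4157 0.1717] F [ 0.2 -0.3 -0.1] q [-0.48  0.63 -0.41  1.75  0.32  0.82  1.57]
tool shift [ 0.0045 -0.0087  0.0116] turn [ 0.0039  0.0033 -0.0018]
[0.50223983 0.35714487 0.31551505] [265.4, 177.0, 34.5, 33.4]
```

View pics/w1.png

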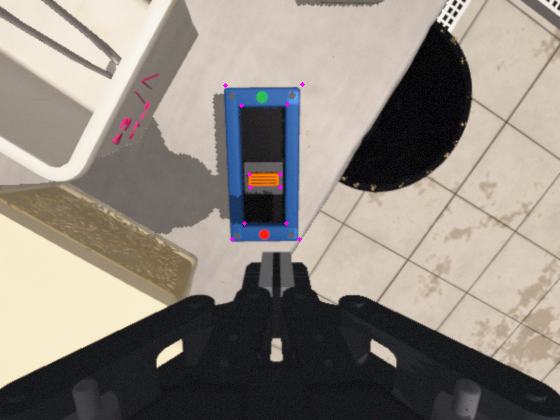

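>>> play_rows:
  commands: [0,0.0045,-0.0087,0.04,0,0,0,0,0.0045,-0.0087,0.075,0,0,0,0,0.0045,-0.0087,0.075,0,0,0,0,0.0045,-0.0087,0.075,0,0,0,0,0.0045,-0.0087,0.075,0,0,0]

```text
time_s: 2.5
position: [0.5415, 0.4083, 0.0983]
tcp_rot: [0.002, -0.498, 0.867, 0.003]
wrist_force: [-0.4, -0.1, 0.0]
opening: 0.003
```

```bash
python3 go.py -0.031 0.085
python3 - <<'E'
from h import *
f=cams.grab_frame("wrist");f=cams.grab_frame("wrist");im=f["img"].copy()
c,s=np.cos(np.radians(-120.4)),np.sin(np.radians(-120.4))
for x,y,z in [(-60,28,66),(60,28,66),(60,-28,66),(-60,-28,66),(-46,17,66),(46,17,66),(46,-17,66),(-46,-17,66),(-16,12,66),(-16,-12,66),(-6,12,66),(-6,-12,66)]:
    x,y,z=x/1e3,y/1e3,z/1e3
    p=proj(f,[.5252+c*x-s*y,.3807+s*x+c*y,z]);cv2.circle(im,tuple(int(round(v)) for v in p),1,(255,0,255),-1)
cv2.imwrite("pics/w2.png",cv2.resize(im[20:280,120:420],None,fx=2.2,fy=2.2,interpolation=cv2.INTER_CUBIC))
E
python3 go.py -0.031 0.085
```

```text
t 2.5 pos [0.5415 0.4083 0.0983] F [-0.4 -0.1  0. ] q [-0.5   0.72 -0.37  1.8   0.37  0.69  1.54]
tool shift [0.0011 0.0001 0.0133] turn [0.0029 0.0052 0.0028]
t 2.6 pos [0.5416 0.408  0.0983] F [ 0.3  0.5 -0.1] q [-0.5   0.72 -0.37  1.8   0.37  0.69  1.54]
tool shift [0.0009 0.0003 0.0133] turn [0.0026 0.0054 0.0028]
```

View pics/w2.png

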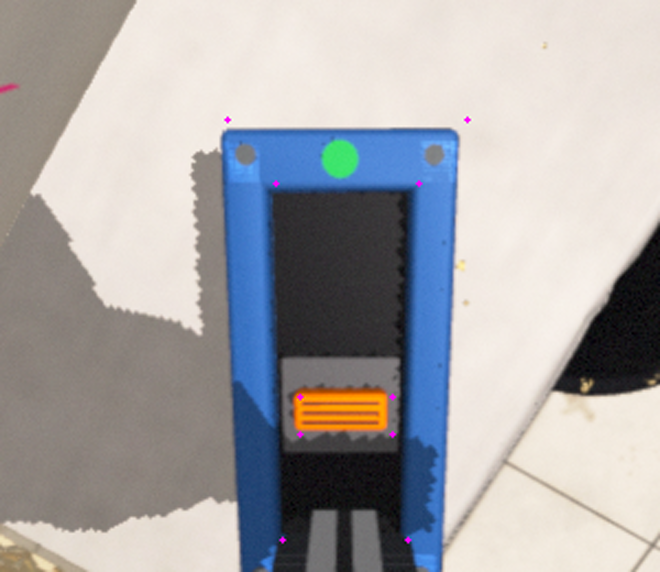

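```bash
python3 - <<'E'
from h import *
f=cams.grab_frame("wrist");s=robot.get_state();T=rot(s["tcp_rot"])
k=lambda P:np.round((proj(f,P)-[120,20])*2.2,1)
for dx in (-.011,0,.011): print(dx,k(s["position"]+T@[dx,0,0]))
# points under the tool axis at lantern top, and scale
for dx in (0,.0224,.04,.081): print("top",dx,k(s["position"]+T@[dx,0,s["position"][2]-.066]))
E
```

```text
-0.011 [344.3 585.9]
0 [344.3 541.5]
0.011 [344.3 495.2]
top 0 [344.1 490.4]
top 0.0224 [344.  408.8]
top 0.04 [344.  340.9]
top 0.081 [344.  168.7]
```

>>> play_rows:
  commands: [0,0.001,-0.0006,0.015,0,0,0,0,0.001,-0.0006,0.025,0,0,0,0,0.001,-0.0006,0.03,0,0,0,0,0.001,-0.0006,0.032,0,0,0,0,0.001,-0.0006,0.034,0,0,0,0,0.001,-0.0006,0.034,0,0,0,0,0.001,-0.0006,0.034,0,0,0]

```text
time_s: 3.35
position: [0.541, 0.4061, 0.0624]
tcp_rot: [0.0, -0.498, 0.867, 0.002]
wrist_force: [-0.9, -0.4, 0.8]
opening: -0.001
```

>>> play_rows:
  commands: [0,0,0,0.001,0,0,0,0,0.003,0,0.002,0,0,0,0,0.006,0,0.002,0,0,0,0,0.009,0,0.002,0,0,0,0,0.012,0,0.002,0,0,0,0,0.015,0,0.002,0,0,0,0,0.018,0,0.002,0,0,0,0,0.018,0,0.002,0,0,0]

```text
time_s: 4.15
position: [0.5315, 0.3899, 0.0602]
tcp_rot: [-0.0, -0.498, 0.867, 0.002]
wrist_force: [0.4, -0.2, -0.6]
opening: -0.002
```

```bash
python3 go.py -0.005 0.06
```

```text
t 4.15 pos [0.5315 0.3899 0.0602] F [ 0.4 -0.2 -0.6] q [-0.5   0.75 -0.34  1.86  0.41  0.6   1.52]
tool shift [0.0061 0.0008 0.0002] turn [0.0036 0.0019 0.0029]
```

>>> play_rows:
  commands: [0,0.002,0,0,0,0,0,0,0.004,0,0,0,0,0,0,0.006,0,0,0,0,0,0,0.008,0,0,0,0,0,0,0.008,0,0,0,0,0]

```text
time_s: 4.65
position: [0.5288, 0.3852, 0.0605]
tcp_rot: [0.002, -0.498, 0.867, 0.003]
wrist_force: [4.5, 6.7, -4.6]
opening: -0.002
```

```bash
python3 - <<'E'
from h import *
f=cams.grab_frame("wrist");im=f["img"]
print(robot.get_state()["wrist_force"],[m["rect"] for m in nets.masks_of("wrist","lantern_blue_switch")])
cv2.imwrite("pics/w3.png",cv2.resize(im[20:280,120:420],None,fx=2.2,fy=2.2,interpolation=cv2.INTER_CUBIC))
E
```

```text
[ 4.08272311  5.96908215 -4.86969376] [[276.7, 236.2, 66.0, 52.9]]
```

View pics/w3.png

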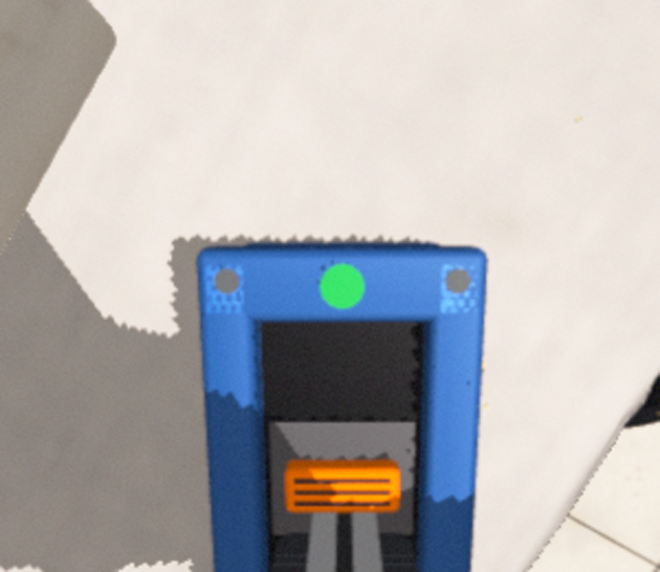

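The wrist picture shows the ridge (crop 285–400, 462–512) about 29 mm from the slot's green end. That puts its centre about +12 mm from the middle, at the stop, which fits the push force rising to about 8 N. Next I back off and lift.

>>> play_rows:
  commands: [0,-0.004,0,0,0,0,0,0,-0.008,0,0,0,0,0,0,-0.008,0,0,0,0,0,0,-0.008,0,-0.02,0,0,0,0,-0.008,0,-0.06,0,0,0,0,-0.008,0,-0.1,0,0,0,0,-0.008,0,-0.13,0,0,0,0,-0.008,0,-0.13,0,0,0]

```text
time_s: 5.55
position: [0.5334, 0.391, 0.1948]
tcp_rot: [0.003, -0.498, 0.867, 0.003]
wrist_force: [-0.1, -0.0, -0.3]
opening: 0.008
```

```bash
python3 - <<'E'
from h import *
for i in range(6): f=cams.grab_frame("wrist")
s=robot.get_state();print(s["time_s"],s["position"],s["wrist_force"])
g=cams.grab_frame("scene")
cv2.imwrite("pics/end.png",np.hstack([cv2.resize(f["img"],(400,300)),cv2.resize(g["img"][160:265,295:435],(400,300))]))
E
```

```text
5.85 [0.53153069 0.38926114 0.18878562] [ 0.18082945 -0.2609658  -0.44699037]
```

View pics/end.png

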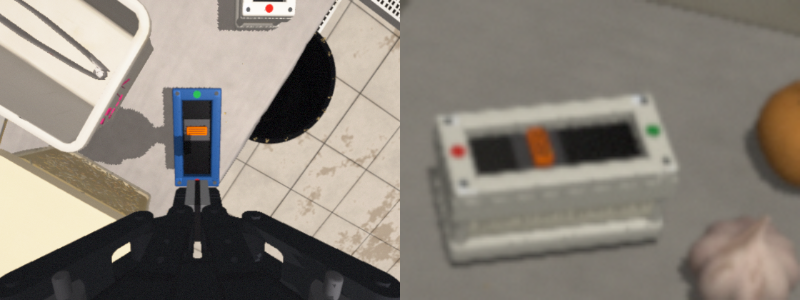

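```bash
python3 - <<'E'
from h import *
f=cams.grab_frame("wrist");h=cv2.cvtColor(f["img"],cv2.COLOR_BGR2HSV)
c,s=np.cos(np.radians(-120.4)),np.sin(np.radians(-120.4))
for n,lo,hi in (("red",(0,180,100),(4,255,255)),("green",(50,120,80),(85,255,255)),("orange",(8,180,130),(22,255,255))):
    m=cv2.inRange(h,lo,hi);k,_,st,ce=cv2.connectedComponentsWithStats(m)
    for i in range(1,k):
        if st[i,4]>25:
            d=onz(f,ce[i],.066)[:2]-[.5252,.3807];print(n,st[i,4],np.round(ce[i],1),"along/across mm",np.round(1e3*np.array([c*d[0]+s*d[1],-s*d[0]+c*d[1]]),1))
E
```

```text
red 79 [376.5  10.7] along/across mm [139.5 -73.8]
green 89 [275.2 131.1] along/across mm [51.4  1.6]
orange 349 [275.1 182.4] along/across mm [9.5 1.5]
```

```bash
python3 -c "
from h import *
print(robot.sign_off())"
```

```text
the job is handed in; nothing more can be done
None
```

The blue lantern is switched on, the white one was not touched, and I handed the job in at about 6 s. I put the shut fingertips into the slot on the red side and slid the orange ridge towards the green dot. I stopped when the push force rose to about 8 N at the stop, then backed off and lifted the tool clear.

- **Blue switch:** the last wrist-camera measurement puts the ridge at +9.5 mm from the lantern's middle. Corrected by the green dot's apparent offset, assuming it sits 53 mm out, that is about +11 mm, which is fully on. The switch needs at least +4 mm to count as on.
- **White switch:** in the last scene picture its ridge still sits on the red side, which is off.
- **Contact:** the tool is about 12 cm above the lantern and the wrist force reads about 0.5 N, which is noise.
- **Disagreements:** the cameras differed by about 1–2.5 mm, within or close to the stated calibration. The scene camera first put the switched-off ridge at −8.4 mm, where −11 mm was expected. A rough reading off the shrunken final picture gave about +8 mm. All of these still read as on.

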